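# Load the filter plate through the instrument's slot

### The arm

A 6-joint arm with a two-finger parallel gripper is mounted at the origin on the work surface. World frame = base frame: x ahead of the robot, y to its left, z up, the work surface at z = 0. Lengths are in mm, angles in degrees, forces in N, time in s.
With the tool pointing down it reaches from about 350 to 850 mm from the base axis. Payload 8.1 kg.
Tool frame: the origin (TCP) lies at the very end of the fingers, on their centre line; the grasp point (between the pads) lies 19 mm behind it (r.grip_depth is the distance from the TCP to the grasp point, in mm); z points along the fingers, y is the direction in which the jaws open and shut (so a half turn about z gives the same grasp; the last joint's range is limited). The gripper opens to 85 mm and grips with 20 to 120 N. Pads are 22 mm wide; open, the fingers measure 114 mm over their backs; the gripper's body (76 mm by 85 mm) begins 54 mm behind the grasp point. The pads swing forward as they close: fully open they stand 13 mm farther back than shut.
Start: joints at [-81.498, 7.471, 85.268, -0, 87.261, -4.893], TCP at [139.026, -583.676, 231.292] pointing down, gripper open.
Joint ranges: [-169.43, 169.43], [-51.17, 129.36], [1.28, 143.12], [-76.62, 256.62], [0, 156.53], [-152.29, 152.29]. Speed limits (degrees/s): [136.94, 136.94, 159.86, 180, 180, 180].

### API

Orientations are given as [roll, pitch, yaw] about the fixed x, y, z axes, in that order (R = Rz(yaw) Ry(pitch) Rx(roll)).
In Python, from bench import status, viewer, hand_in, r gives the robot as it stands.
- The arm moves only by the shell command python3 -m crank 'ROWS' [OPENING] [FORCE]. ROWS is a JSON object of lists of equal length, an entry for each row: "slide": the shift along the tool's x, y, z in m, a list of three; "twist": the turn about the tool's z in rad. A call has 1 to 8 rows; each row shifts and turns the commanded pose from where the row before left it, along the tool's axes as they then stand; what a row does not reach is not made up. A row lasts 1/10 s, in which the tool goes at most 50 mm and 8.59 degrees, less where a joint would pass 70% of its speed; a pose out of reach is approached as far as the arm can. A call with a gripper value outside its range is refused whole. OPENING is the closure, from 0 (fully open) to 1 (shut), set as the call begins (- or left out, the last holds). The fingers move at their own pace and stop on an object; FORCE is the grip in N (left out, the last holds). Time passes only in rows, so rows that do not move let the fingers close. It gives the time, the measured TCP pose, the force and the opening at its end, in the units of the state.
- status.sense(): the state, without advancing time (a new reading comes with each control period).
- viewer.snapshot(name): name is "scene" or "top" or "wrist"; returns a dict with "img" (480x640x3 uint8, red, green, blue), "fx", "fy", "cx", "cy" (pixels), "R" (3x3) and "t" (3): a world point X has camera coordinates R X + t; the wrist camera has in their place "hand_eye" (4x4, takes a point from camera to tool coordinates, whose origin is the TCP and whose axes are the flange's). Camera axes: x right, y down, z forward; pixel columns grow to the right and rows downward; lengths in mm; the calibration is good to about 2 mm. A picture is of the moment at which its call begins: read the wrist's pose just before it. There is no depth.
- hand_in(): hands the job in, once; it reports no verdict.
The state is a dict: "time": time; "joint_pos": joint angles; "qd": joint speeds; "joint_efforts": joint torques, N m; "tool_pos": TCP position; "tcp_rot": TCP orientation; "ft_force": force on the tool from outside, world axes, zero at the start; "wrist_torque": the same for the moment, N m; "finger_gap": finger opening in mm.
Only numpy, scipy, OpenCV 4.12 (cv2) and the standard library are available. Lean on these libraries where they do the work, as an engineer would, in place of code of your own. Each camera call takes 0.05 s, during which the arm holds its last target.

### The job

Take the tall glass plate out of the wooden rack and put it on edge through the narrow slot on top of the white instrument, then push it gently all the way down until it sits on the stop inside. The slot's exact place has to be felt for; the plate is glass, so never force it, and leave everything else on the bench where it is.

Things in the scene. Friction and masses are not known exactly. Their poses are not given: they have to be found in the camera images.
- plate: The tallest of three framed glass plates on edge in the rack: rigid dark metal frame with a pane, 8 mm thick (x), 80 mm wide (y), 90 mm high (z, up), about 0.12 kg; half a turn about z makes no difference. Origin: centre of its underside. Take it across its thickness by the top 24 mm, which stand above the short plates (46 mm away, 66 mm high).
- rack: Fixed wooden block, 140 (x) by 104 (y) by 38 mm high, origin at the centre of its underside. Three pockets across it, in its x at -46, 0 and +46 mm, each 10 by 82 mm and 30 mm deep: plates stand in them with their underside 8 mm above the bench, thickness along the rack's x, and lean a little. Which pocket holds the tall plate varies.
- instrument: Fixed white bench instrument, 140 (x) by 170 (y) by 92 mm high, origin at the centre of its underside, on the bench. On top lies a bare aluminium slotted carrier, 74 (x) by 108 (y) mm, upper face 100 mm above the bench, fixed to it but off centre in x (see top). The glass must never be pressed on it with more than 35 N (all contacts added up, up to 15 N of which the pad inside makes by itself).
- top (a point): Point of the instrument 100 mm above its origin, level with the carrier's upper face; axes as the instrument. The slot, 10.5 mm along x and 83.5 mm along y, is centred on this point in y, but in x the carrier has been left, locked, anywhere from -14 to +14 mm of it. That offset is not reported: it must be seen or felt.
- guide (a point): Point of the instrument 22 mm above top, level with the tops of two upright guide posts on the carrier's +x side of the slot, at y -43 to -25 and +25 to +43 mm, 8 mm thick. Their -x face is flush with the slot's +x wall (they share the carrier's unreported x offset): a plate slid towards +x until it touches them is 1.25 mm past the middle of the slot.
- stop (a point): Point of the instrument 13 mm above its origin: height of the springy rubber stop (2.5 N/mm) in the pocket, 87 mm below the carrier's face; a plate that is home stands 3 mm proud or less. From 20 mm down a sprung rubber pad on the -x side presses the plate against the +x wall: it does not fall, needs a steady push of 2 to 10 N, best at the middle of its top edge, and stays where left.
- short_a: Short framed plate in the rack, 8 by 80 by 66 mm high, origin at the centre of its underside. Not wanted; leave it in its pocket.
- short_b: Another short framed plate, the same as short_a. Leave it in its pocket.
- cart: Bystander: small white cart, 50 by 120 by 36 mm high, origin under its centre.
- weight: Bystander: brass weight with a button top, 38 mm across, 52 mm high, origin under its centre.
- pot: Bystander: white jar with a black cap, 44 mm across, 60 mm high, origin under its centre.
- post_stand: Bystander: steel post on a round foot 60 mm across, 106 mm high, origin under its centre.
- driver: Bystander: screwdriver 170 mm long lying on the bench, origin under its middle.

How it is judged:
By the outcome, as a careful person would: the job done as asked, in the order asked, and still so for the second after the job is handed in, with the robot touching nothing.
It also fails if it takes over 58 s, if anything falls off the work surface, if the arm or the gripper's body presses on something with over 40 N, if the wrist force passes 120 N, or if a joint passes its speed limit or range.

## Working session

There is one attempt and no reset: what is moved stays moved. The work goes in short steps, Python scripts to look and compute and a shell command to move; the robot and the scene stay as the last step left them, time stands still between calls to the robot, and variables do not carry over. Pictures are saved under pics/ and viewed, and the job is handed in when it is done.

```bash
ls; mkdir -p pics; python3 - <<'E'
from bench import status, viewer, r
import cv2
print(status.sense())
for n in ["scene","top","wrist"]:
    s=viewer.snapshot(n); cv2.imwrite(f"pics/{n}0.png",s["img"][:,:,::-1])
    print(n,{k:(v.tolist() if hasattr(v,'tolist') else v) for k,v in s.items() if k!='img'})
    import pickle; pickle.dump(s,open(f"pics/{n}0.pkl","wb"))
E
```

```text
pics
{'time': 0.0, 'joint_pos': array([-8.14981163e+01,  7.51625235e+00,  8.53296451e+01,  2.99242400e-03,
        8.72599473e+01, -4.89343099e+00]), 'qd': array([ 0.07170906,  0.01822969,  0.0120191 , -0.03032079, -0.02383687,
       -0.04558014]), 'joint_efforts': array([-1.06672313e-03, -5.69401538e+01, -5.00544047e+01, -6.54502244e-06,
        1.51129958e-02, -1.01761833e-05]), 'tool_pos': array([ 138.95716536, -583.13048486,  230.22898062]), 'tcp_rot': array([-1.79894796e+02, -1.20066767e-02,  1.33951579e+01]), 'ft_force': array([-0.58503636,  0.1890545 ,  0.43862503]), 'wrist_torque': array([-0.0061462 ,  0.01885485,  0.02824671]), 'finger_gap': 85.90935931054277}
scene {'fx': 531.0480854684192, 'fy': 531.0480854684192, 'cx': 321.331573143112, 'cy': 237.37005482178284, 'R': [[-0.7442978443779803, 0.6677727147883095, -0.010015999128528897], [0.3837001272756285, 0.415299912826149, -0.8248031248335929], [-0.5466213782710643, -0.6177423279902746, -0.5653313055423324]], 't': [425.41509209533814, -114.67648436132173, 1277.942386603006]}
top {'fx': 500.8993043154006, 'fy': 500.8993043154006, 'cx': 320.34534047260456, 'cy': 240.06258354036137, 'R': [[-0.025447128606119855, -0.9996297866095388, 0.009629816647852434], [-0.9805985386073672, 0.02308740047376475, -0.19466247203932183], [0.19436807795211472, -0.01439658509271082, -0.980823015946745]], 't': [-8.270230804816668, 571.9462824259389, 1104.7699270470637]}
wrist {'fx': 362.65712776701844, 'fy': 362.65712776701844, 'cx': 317.5581054416208, 'cy': 239.82447520552805, 'hand_eye': [[-0.0008757386535422542, -0.95610175614485, -0.2930335560623427, 74.85472833183071], [0.9999996154919257, -0.0008507170717760901, -0.0002128296545428297, -0.34676176103110024], [-4.580184227739164e-05, -0.29303362977172986, 0.9561021335218292, -142.8466369204347], [0.0, 0.0, 0.0, 1.0]]}
```

View pics/scene0.png

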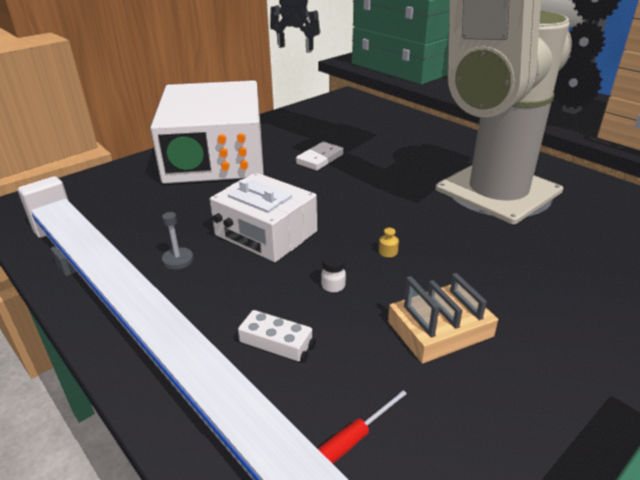

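View pics/top0.png

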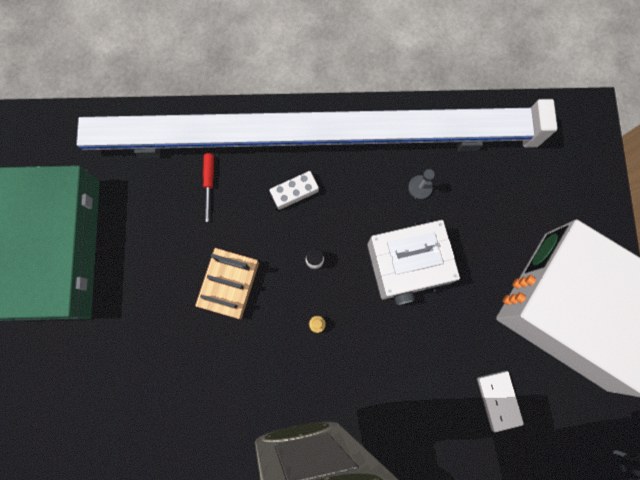

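View pics/wrist0.png

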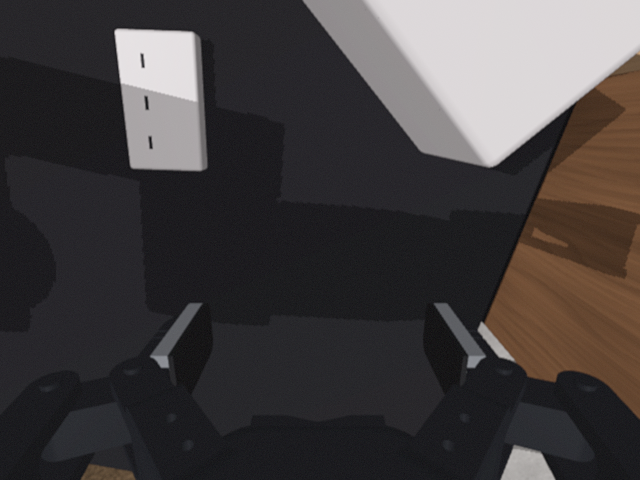

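The scene shows the rack at about (443,320), with the tall plate at its left end at about (420,305). The instrument is at (265,215) in the scene view and (414,258) in the top view. Next I'll zoom in on both.

```bash
python3 - <<'E'
import cv2
t=cv2.imread("pics/top0.png");s=cv2.imread("pics/scene0.png")
a=cv2.resize(t[210:310,360:470],None,fx=5,fy=5,interpolation=cv2.INTER_CUBIC)
b=cv2.resize(t[240:330,185:270],None,fx=6,fy=6,interpolation=cv2.INTER_CUBIC)
c=cv2.resize(s[170:265,205:325],None,fx=6,fy=6,interpolation=cv2.INTER_CUBIC)
d=cv2.resize(s[265:365,380:505],None,fx=6,fy=6,interpolation=cv2.INTER_CUBIC)
for n,i in zip("abcd",(a,b,c,d)): cv2.imwrite(f"pics/z{n}.png",i)
E
```

```text
(no output)
```

View pics/za.png

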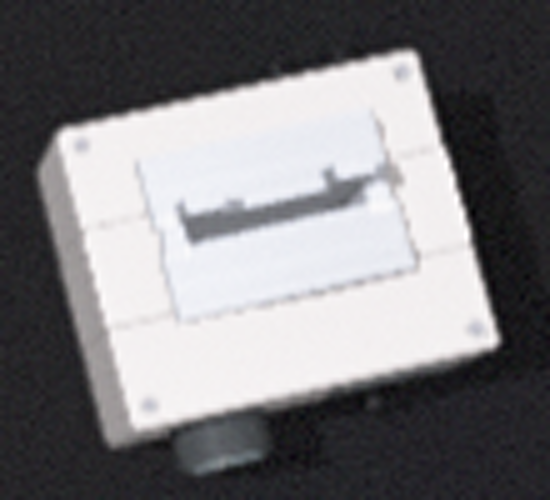

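View pics/zb.png

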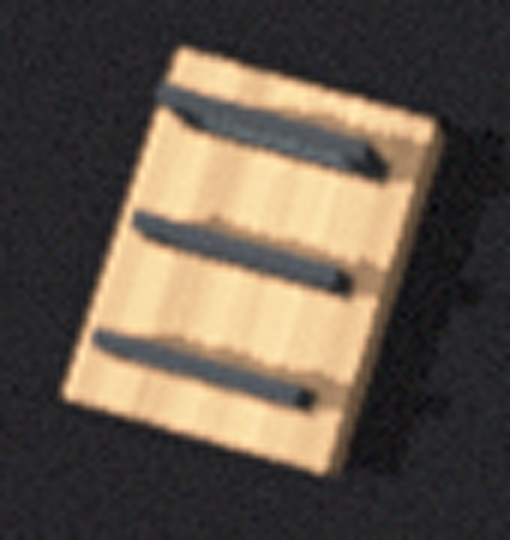

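View pics/zc.png

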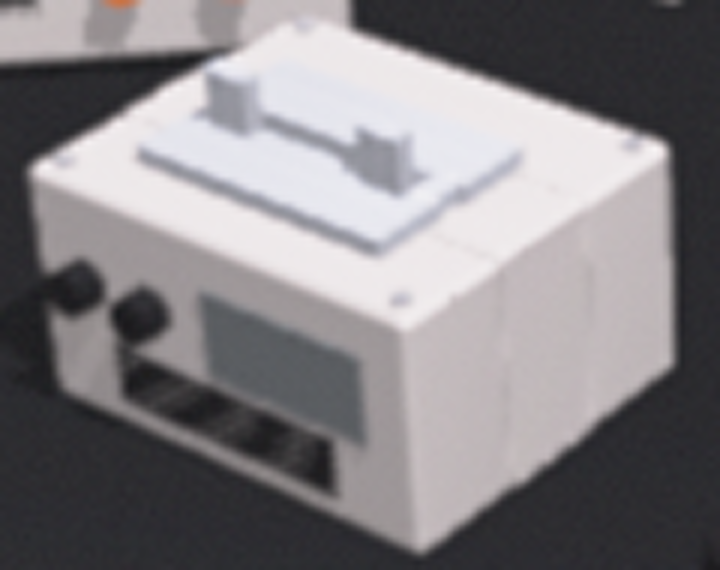

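View pics/zd.png

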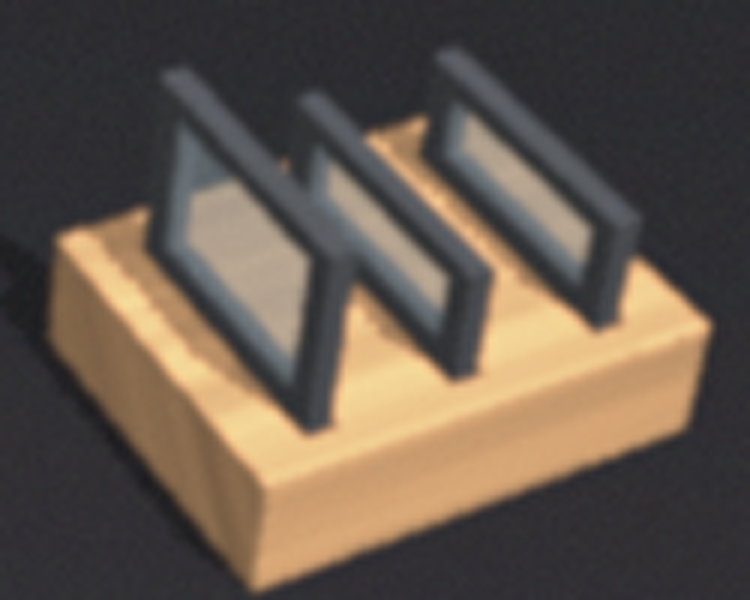

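```bash
cat > h.py <<'E'
import numpy as np, pickle, cv2
from scipy.spatial.transform import Rotation as Ro
def ray(s,u,v):
    d=np.array([(u-s['cx'])/s['fx'],(v-s['cy'])/s['fy'],1.]);R=np.array(s['R']);t=np.array(s['t'])
    return -R.T@t, R.T@d
def onz(s,u,v,z):
    c,d=ray(s,u,v); return c+d*(z-c[2])/d[2]
def proj(s,X):
    p=np.array(s['R'])@np.array(X)+np.array(s['t']); return s['fx']*p[0]/p[2]+s['cx'],s['fy']*p[1]/p[2]+s['cy']
def wristcam(s,st):
    # give s R,t in world
    T=np.eye(4);T[:3,:3]=Ro.from_euler('xyz',st['tcp_rot'],degrees=True).as_matrix();T[:3,3]=st['tool_pos']
    W=np.linalg.inv(T@np.array(s['hand_eye'])); s['R']=W[:3,:3];s['t']=W[:3,3]; return s
E
python3 - <<'E'
from h import *
s=pickle.load(open('pics/top0.pkl','rb'))
def q(name,pts,ox,oy,f,z):
    P=np.array([onz(s,ox+(x+.5)/f-.5,oy+(y+.5)/f-.5,z)[:2] for x,y in pts])
    print(name,P.round(1).tolist(),'c',P.mean(0).round(1),'L',np.linalg.norm(np.roll(P,-1,0)-P,axis=1).round(1))
    e=(P[0]+P[3]-P[1]-P[2]); print(' yaw of y axis-90', np.degrees(np.arctan2(-e[0],e[1])).round(2)); 
    e=(P[0]+P[1]-P[2]-P[3]); print(' yaw of x axis', np.degrees(np.arctan2(e[1],e[0])).round(2))
q('inst',[(62,130),(415,50),(498,345),(130,430)],360,210,5,92)
q('carr',[(138,160),(378,115),(418,268),(180,320)],360,210,5,100)
q('rack',[(178,47),(440,122),(335,475),(65,402)],185,240,6,38)
q('plate top',[(165,88),(385,150),(385,180),(165,105)],185,240,6,98)
c=pickle.load(open('pics/scene0.pkl','rb'))
for x,y in [(165,72),(190,72),(355,250),(325,255)]: print(onz(c,380+x/6,265+y/6,98).round(1))
E
```

```text
inst [[572.0, -138.3], [605.3, -300.3], [470.2, -327.3], [436.6, -162.1]] c [ 521. -232.] L [165.4 137.8 168.6 137.5]
 yaw of y axis-90 11.54
 yaw of x axis 10.65
carr [[555.9, -170.6], [573.9, -279.3], [504.3, -292.2], [483.7, -185.5]] c [ 529.4 -231.9] L [110.2  70.8 108.7  73.7]
 yaw of y axis-90 10.15
 yaw of x axis 11.06
rack [[563.5, 226.5], [531.4, 124.3], [396.6, 164.3], [426.7, 267.3]] c [479.6 195.6] L [107.1 140.6 107.3 142.7]
 yaw of y axis-90 -16.87
 yaw of x axis -16.58
plate top [[536.9, 219.0], [511.8, 137.8], [500.7, 137.8], [530.5, 218.9]] c [520.  178.4] L [84.9 11.1 86.4  6.4]
 yaw of y axis-90 -18.7
 yaw of x axis 0.43
[516.3 146.4  98. ]
[511.4 150.9  98. ]
[535.7 224.4  98. ]
[542.7 220.5  98. ]
```

```bash
python3 -m crank '{"slide":[[0.038,-0.018,-0.025],[0.038,-0.018,-0.02],[0.042,-0.02,0],[0.042,-0.02,0],[0.042,-0.02,0],[0.042,-0.02,0],[0.042,-0.02,0],[0.042,-0.02,0]],"twist":[0,0,0,0,0,0,0,0]}'
python3 -m crank '{"slide":[[0.044,-0.021,0],[0.044,-0.021,0],[0.044,-0.023,0],[0,0,0],[0,0,0],[0,0,0],[0,0,0],[0,0,0]],"twist":[0,0,0,-0.14,-0.14,-0.14,-0.14,-0.14]}'
python3 -m crank '{"slide":[[0,0,0.0],[0,0,0.0],[0,0,0.0],[0,0,0.02],[0,0,0.02],[0,0,0.02],[0,0,0]],"twist":[-0.14,-0.14,-0.14,-0.14,-0.14,-0.13,0]}'
python3 - <<'E'
from h import *
from bench import status, viewer
st=status.sense(); s=viewer.snapshot("wrist"); s=wristcam(s,st); pickle.dump(s,open('pics/w1.pkl','wb'))
print(st['tool_pos'],st['tcp_rot'],st['joint_pos'],st['time']); cv2.imwrite('pics/w1.png',s['img'][:,:,::-1])
E
```

```text
time: 0.95
tool_pos: [423.1, -354.4, 276.1]
tcp_rot: [-180.0, 0.0, 13.4]
ft_force: [0.7, -0.2, 0.2]
finger_gap: 85.6
time: 1.75
tool_pos: [535.2, -261.9, 275.8]
tcp_rot: [-180.0, 0.0, 53.8]
ft_force: [-0.2, -0.1, -0.8]
finger_gap: 85.6
time: 2.45
tool_pos: [533.4, -261.0, 212.3]
tcp_rot: [-179.7, -0.3, 101.2]
ft_force: [-0.4, 0.1, -1.0]
finger_gap: 85.2
[ 533.39258901 -260.98407406  212.25466679] [-179.71717539   -0.25612226  101.17617818] [-3.10182266e+01  7.41117117e+00  8.73236743e+01 -2.08079563e-04
  8.56467142e+01 -4.21950204e+01] 2.45
```

View pics/w1.png

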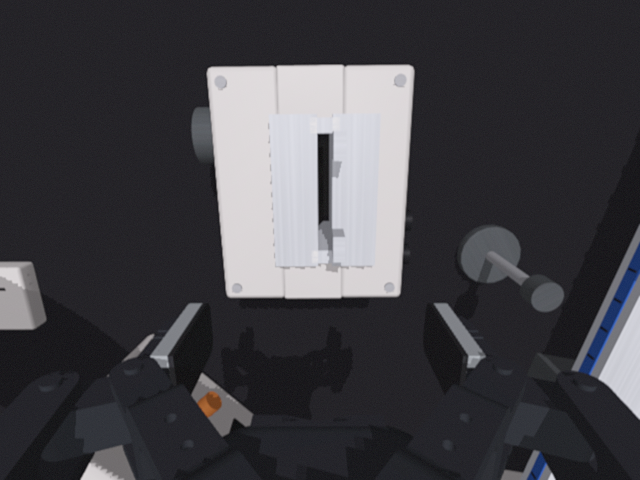

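The wrist view shows the instrument squarely. The dark slot runs from about (318,130) to (331,250), and the posts are on its right (+x) side. I'll measure the edges.

```bash
python3 - <<'E'
from h import *
s=pickle.load(open('pics/w1.pkl','rb'))
cv2.imwrite('pics/w1z.png',cv2.resize(s['img'][95:285,250:400,::-1],None,fx=3,fy=3,interpolation=cv2.INTER_CUBIC))
g=cv2.cvtColor(s['img'],cv2.COLOR_RGB2GRAY).astype(float)
for v in range(120,270,8):
    print(v,g[v,308:352].astype(int).tolist())
E
```

```text
120 [218, 220, 222, 222, 223, 222, 221, 224, 225, 220, 219, 217, 218, 221, 221, 222, 221, 220, 218, 219, 218, 218, 216, 217, 222, 227, 228, 227, 226, 225, 225, 223, 220, 218, 218, 217, 217, 218, 218, 218, 218, 218, 217, 217]
128 [219, 219, 223, 225, 223, 222, 223, 225, 223, 219, 218, 217, 217, 219, 221, 221, 220, 219, 219, 219, 218, 217, 216, 216, 220, 224, 224, 225, 224, 222, 222, 221, 219, 218, 217, 216, 217, 217, 217, 218, 218, 218, 217, 216]
136 [218, 217, 217, 216, 215, 214, 215, 218, 214, 142, 38, 10, 18, 24, 22, 23, 24, 19, 22, 21, 46, 93, 113, 113, 120, 167, 211, 218, 216, 215, 214, 215, 215, 215, 216, 215, 216, 215, 216, 217, 217, 217, 216, 214]
144 [217, 217, 217, 216, 216, 214, 214, 218, 214, 144, 45, 27, 29, 28, 30, 30, 30, 30, 28, 26, 50, 94, 113, 113, 119, 169, 214, 221, 219, 217, 218, 219, 218, 218, 217, 219, 219, 219, 218, 216, 217, 217, 215, 214]
152 [215, 216, 216, 216, 214, 213, 214, 218, 212, 145, 45, 12, 17, 19, 18, 28, 30, 26, 31, 25, 49, 95, 113, 112, 121, 169, 208, 214, 213, 212, 213, 212, 213, 212, 213, 212, 213, 213, 215, 216, 217, 217, 215, 213]
160 [215, 2
[... 2341 characters left out ...]
 210, 210, 207, 206, 208]
248 [207, 208, 208, 207, 208, 208, 209, 211, 211, 204, 169, 152, 153, 155, 156, 157, 157, 156, 155, 150, 123, 109, 108, 107, 135, 192, 213, 214, 214, 213, 214, 214, 213, 214, 213, 214, 213, 209, 207, 209, 209, 206, 206, 208]
256 [208, 208, 208, 211, 217, 221, 221, 222, 223, 221, 214, 211, 211, 212, 215, 215, 215, 214, 212, 203, 194, 170, 157, 155, 153, 188, 208, 210, 210, 209, 210, 210, 209, 209, 209, 209, 209, 207, 207, 209, 208, 207, 207, 208]
264 [207, 209, 208, 209, 209, 210, 211, 211, 212, 204, 173, 161, 170, 195, 201, 199, 191, 177, 165, 164, 161, 161, 161, 160, 158, 156, 156, 155, 153, 155, 155, 155, 166, 197, 206, 206, 208, 208, 208, 209, 208, 205, 205, 206]
```

View pics/w1z.png

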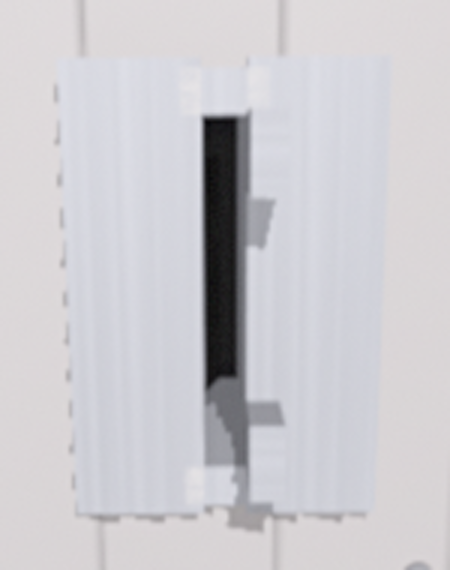

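```bash
python3 - <<'E'
from h import *
s=pickle.load(open('pics/w1.pkl','rb'))
g=cv2.GaussianBlur(cv2.cvtColor(s['img'],cv2.COLOR_RGB2GRAY),(1,3),0).astype(float)
def cross(row,u0,u1,th,up):
    for u in range(u0,u1):
        a,b=row[u],row[u+1]
        if (a<th<=b) if up else (a>=th>b): return u+(th-a)/(b-a)
L=[];Rr=[]
for v in range(138,220,2):
    L.append(onz(s,cross(g[v],310,325,120,False),v,100)[:2])
for v in range(184,222,2):
    Rr.append(onz(s,cross(g[v],325,340,160,True),v,100)[:2])
L=np.array(L);Rr=np.array(Rr)
def fit(P):
    c=P.mean(0);d=np.linalg.svd(P-c)[2][0]; d*=np.sign(d[1]); return c,d
cl,dl=fit(L);cr,dr=fit(Rr)
print('yaw L,R',[np.degrees(np.arctan2(-d[0],d[1])).round(2) for d in (dl,dr)])
n=np.array([dl[1],-dl[0]]);print('width',(cr-cl)@n)
for v in (133.5,250): print('ends',onz(s,325,v,100))
# carrier corners & instrument corners
def q(name,pts,z):
    P=np.array([onz(s,x,y,z)[:2] for x,y in pts])
    print(name,P.round(1).tolist(),'c',P.mean(0).round(1),'L',np.linalg.norm(np.roll(P,-1,0)-P,axis=1).round(1))
    e=P[0]+P[1]-P[2]-P[3]; print(np.degrees(np.arctan2(-e[0],e[1])).round(2))
    return P
q('carr',[(250+57/3,95+57/3),(250+390/3,95+57/3),(250+373/3,95+512/3),(250+76/3,95+514/3)],100)
q('inst',[(208,67),(413,66),(402,297),(226,297)],92)
a=onz(s,325,133.5,100);b=onz(s,325,250,100);m=(a+b)/2
d=dl;cmid=cl+n*((cr-cl)@n)/2; cc=cmid+d*((m[:2]-cmid)@d); print('slot centre',cc)
E
```

```text
yaw L,R [np.float64(11.56), np.float64(11.66)]
width 9.869434501550524
ends [ 523.82237526 -189.00391005  100.        ]
ends [ 540.30964962 -270.2846111   100.        ]
carr [[484.7, -184.0], [557.3, -169.7], [579.1, -275.2], [506.2, -290.3]] c [ 531.8 -229.8] L [ 73.9 107.7  74.4 108.4]
11.57
inst [[439.3, -162.5], [572.6, -135.8], [608.9, -299.5], [471.4, -326.9]] c [ 523.  -231.2] L [136.  167.7 140.2 167.6]
11.76
slot centre [ 531.74338947 -229.71027887]
```

```bash
python3 -m crank '{"slide":[[0.0457,0.0068,0],[0.0457,0.0068,0],[0.0457,0.0068,0],[0.0457,0.0068,0],[0.0457,0.0068,0],[0.0457,0.0068,0],[0.0457,0.0068,0],[0.0457,0.0068,0]],"twist":[0,0,0,0,0,0,0,0]}' 0.6
python3 -m crank '{"slide":[[0.0457,0.0068,0],[0,0,0],[0,0,0],[0,0,0],[0,0,0],[0,0,0]],"twist":[0,0.122,0.122,0.122,0.122,0]}'
python3 - <<'E'
from h import *
from bench import status, viewer
st=status.sense(); s=viewer.snapshot("wrist"); s=wristcam(s,st); pickle.dump(s,open('pics/w2.pkl','wb'))
print(st['tool_pos'],st['tcp_rot'],st['finger_gap'],st['time']); cv2.imwrite('pics/w2.png',s['img'][:,:,::-1])
E
```

```text
time: 3.3
tool_pos: [519.0, 109.1, 218.5]
tcp_rot: [179.8, 0.0, 100.8]
ft_force: [0.6, -0.4, 0.2]
finger_gap: 34.2
time: 3.9
tool_pos: [517.2, 153.5, 218.0]
tcp_rot: [179.9, -0.1, 72.8]
ft_force: [0.2, 0.8, 0.6]
finger_gap: 34.0
[517.15923838 153.53225886 217.98092858] [ 1.79892634e+02 -6.02093002e-02  7.27905527e+01] 34.034787002586825 3.9
```

View pics/w2.png

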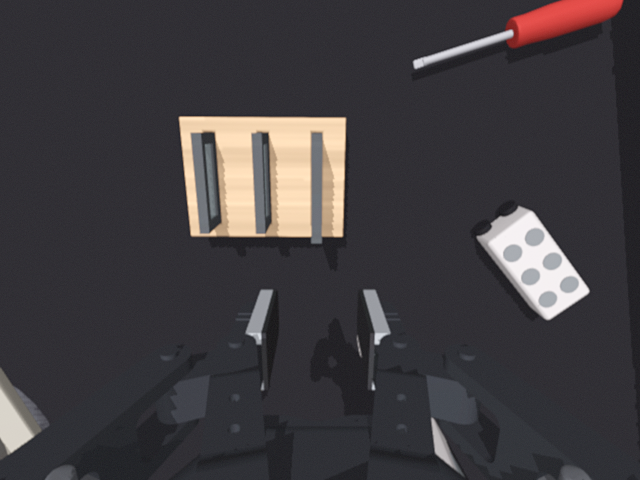

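The tall plate is at column ~317, rows ~131–243, at the right (+x) end of the rack. The two short plates are at columns ~204 and ~261.

```bash
python3 - <<'E'
from h import *
s=pickle.load(open('pics/w2.pkl','rb'))
img=s['img'];hsv=cv2.cvtColor(img,cv2.COLOR_RGB2HSV)
for v in (140,180,220,238): print(v,img[v,305:330].mean(1).astype(int).tolist(), hsv[v,305:330,1].tolist())
print(img[120:250:1,317].mean(1).astype(int).tolist())
cv2.imwrite('pics/w2z.png',cv2.resize(img[105:255,170:355,::-1],None,fx=4,fy=4,interpolation=cv2.INTER_CUBIC))
wood=cv2.morphologyEx(cv2.inRange(hsv,(8,50,110),(28,255,255)),cv2.MORPH_CLOSE,np.ones((15,15)))
c=max(cv2.findContours(wood,0,2)[0],key=cv2.contourArea);print(cv2.approxPolyDP(c,4,True)[:,0].tolist())
E
```

```text
140 [223, 223, 223, 224, 221, 192, 144, 117, 115, 115, 115, 115, 115, 114, 115, 114, 114, 142, 189, 220, 223, 222, 222, 222, 222] [66, 65, 65, 64, 69, 77, 54, 17, 23, 19, 19, 19, 19, 21, 21, 25, 11, 57, 78, 69, 65, 66, 67, 67, 67]
180 [223, 222, 223, 224, 222, 191, 142, 113, 112, 114, 115, 112, 115, 115, 114, 112, 118, 144, 165, 172, 173, 171, 172, 172, 171] [66, 67, 66, 64, 67, 75, 54, 11, 22, 17, 15, 18, 17, 17, 19, 22, 8, 69, 83, 81, 81, 80, 80, 79, 82]
220 [214, 214, 214, 216, 212, 184, 142, 117, 113, 115, 115, 116, 115, 116, 115, 113, 122, 151, 162, 165, 164, 164, 164, 164, 164] [69, 69, 69, 69, 72, 77, 53, 13, 23, 19, 21, 21, 23, 21, 25, 28, 22, 78, 85, 81, 81, 81, 81, 82, 81]
238 [28, 29, 29, 30, 31, 47, 91, 113, 116, 114, 116, 113, 114, 115, 115, 114, 97, 54, 29, 30, 31, 31, 26, 30, 30] [48, 60, 53, 39, 38, 30, 29, 26, 21, 21, 21, 19, 19, 21, 21, 21, 25, 35, 46, 39, 50, 50, 51, 45, 45]
[222, 219, 217, 213, 211, 210, 213, 214, 216, 214, 200, 175, 136, 110, 110, 116, 115, 116, 114, 115, 115, 117, 119, 120, 118, 119, 118, 118, 115, 118, 116, 116, 118, 116, 114, 115, 115, 116, 117, 117, 116, 115, 115, 116, 115, 116, 115, 116, 114, 114, 115, 115, 116, 115, 114, 115, 115, 114, 115, 116, 115, 114, 113, 115, 114, 115, 115, 114, 114, 114, 114, 115, 115, 112, 116, 115, 115, 116, 115, 115, 115, 114, 117, 114, 116, 116, 115, 115, 117, 116, 115, 114, 115, 115, 116, 114, 117, 115, 116, 115, 115, 116, 115, 116, 114, 116, 116, 116, 116, 115, 115, 114, 115, 115, 114, 113, 113, 112, 114, 117, 117, 119, 115, 85, 46, 33, 35, 39, 44, 50]
[[179, 116], [191, 236], [342, 236], [345, 117]]
```

View pics/w2z.png

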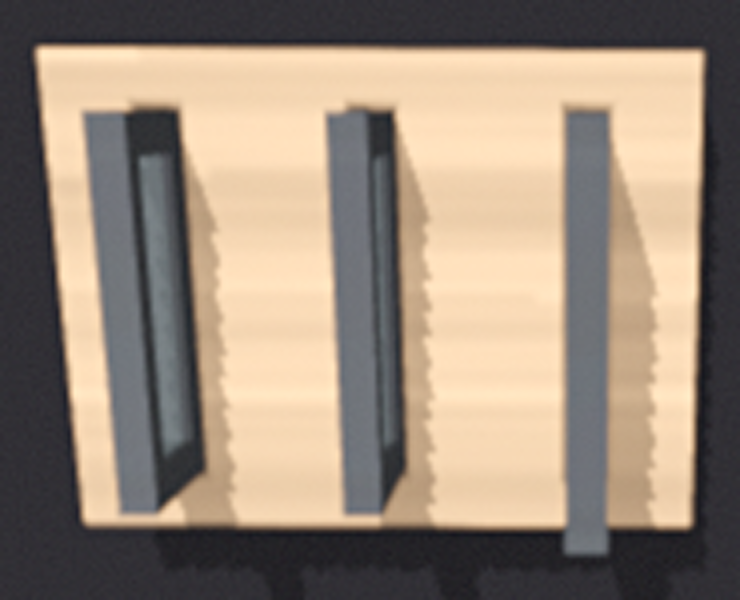

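```bash
python3 - <<'E'
from h import *
s=pickle.load(open('pics/w2.pkl','rb'))
g=cv2.cvtColor(s['img'],cv2.COLOR_RGB2GRAY).astype(float)
hs=cv2.cvtColor(s['img'],cv2.COLOR_RGB2HSV)
A=onz(s,(311.3+322.1)/2,131.7,98);B=onz(s,(311.2+321.2)/2,243,98)
print(A,B,np.linalg.norm(A-B),(A+B)/2); e=A-B; print(np.degrees(np.arctan2(-e[0],e[1])))
P=np.array([onz(s,*p,38) for p in [(179.5,116.5),(345.8,117),(343,236.5),(190.5,236.5)]]);print(P.round(1),P.mean(0),np.linalg.norm(np.roll(P,-1,0)-P,axis=1))
e=P[0]+P[1]-P[2]-P[3];print(np.degrees(np.arctan2(-e[0],e[1])))
e=P[1]+P[2]-P[0]-P[3];print(np.degrees(np.arctan2(e[1],e[0])))
E
```

```text
[538.38558326 223.5973301   98.        ] [513.91764986 146.31420933  98.        ] 81.06392860056633 [526.15161656 184.95576971  98.        ]
-17.567852726458295
[[431.4 269.3  38. ]
 [565.2 227.3  38. ]
 [533.8 127.   38. ]
 [398.7 169.   38. ]] [482.30219721 198.13523348  38.        ] [140.2005997  105.13640405 141.50459134 105.46961227]
-17.728565959674327
-17.35365646955559
```

```bash
python3 -m crank '{"slide":[[0.0327,-0.0007,0],[0,0,0],[0,0,0.035],[0,0,0.04],[0,0,0.04],[0,0,0.02],[0,0,0.008],[0,0,0]],"twist":[0.006,0,0,0,0,0,0,0]}'
python3 -m crank '{"slide":[[0,0,0],[0,0,0],[0,0,0],[0,0,0],[0,0,0],[0,0,0],[0,0,0]],"twist":[0,0,0,0,0,0,0]}' 1 40
python3 -c "
from bench import status; s=status.sense(); print(s['tool_pos'],s['tcp_rot'],s['ft_force'],s['wrist_torque'],s['finger_gap'])"
```

```text
time: 4.75
tool_pos: [524.8, 184.4, 72.7]
tcp_rot: [-179.9, 0.1, 72.8]
ft_force: [0.7, 0.2, 0.5]
finger_gap: 34.2
time: 5.45
tool_pos: [527.0, 185.2, 75.6]
tcp_rot: [179.8, -0.1, 72.8]
ft_force: [-0.5, -0.2, 6.5]
finger_gap: 7.4
[527.00731752 185.16738462  75.6306989 ] [ 1.79804951e+02 -1.12829176e-01  7.27651855e+01] [-0.45720052 -0.19436806  6.49459258] [-0.06785995  0.14321353  0.04439342] 7.439018101245959
```

```bash
python3 -m crank '{"slide":[[0,0,-0.008],[0,0,-0.01],[0,0,-0.012],[0,0,-0.02],[0,0,-0.03],[0,0,-0.035],[0,0,-0.035],[0,0,0]],"twist":[0,0,0,0,0,0,0,0]}'
python3 - <<'E'
from h import *
from bench import status, viewer
st=status.sense(); print(st['tool_pos'],st['tcp_rot'],st['finger_gap'],st['ft_force'])
s=viewer.snapshot("wrist"); cv2.imwrite('pics/w3.png',s['img'][:,:,::-1])
s=viewer.snapshot("scene"); cv2.imwrite('pics/s3.png',cv2.resize(s['img'][150:400,330:580,::-1],None,fx=2,fy=2))
E
```

```text
time: 6.25
tool_pos: [528.3, 185.6, 231.1]
tcp_rot: [179.5, -0.3, 72.8]
ft_force: [-0.1, 0.7, 0.2]
finger_gap: 7.2
[528.33362899 185.61821978 231.09162861] [179.47483538  -0.3237684   72.76462045] 7.239162765192998 [-0.06004296  0.73843297  0.16665147]
```

View pics/w3.png

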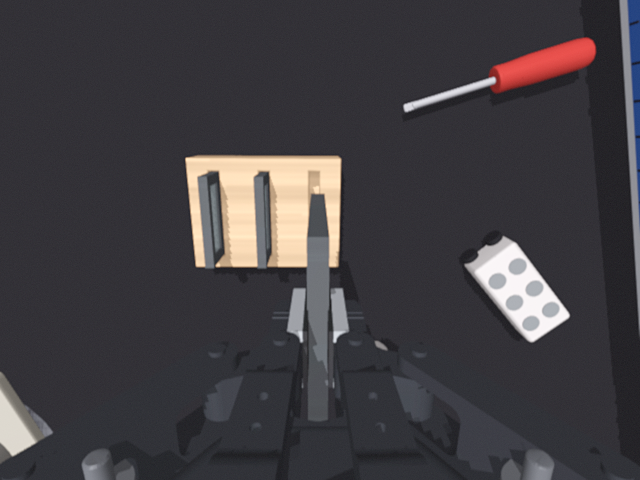

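View pics/s3.png

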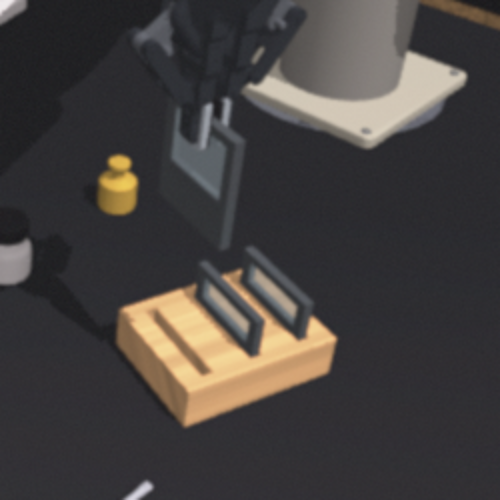

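The plate is held upright and the rack is undisturbed. The top edge spans (318,238) to (318,418), and the far bottom corner is at (317,195). I'll check its offset in the hand.

```bash
python3 - <<'E'
from h import *
s=pickle.load(open('pics/wrist0.pkl','rb')); H=np.array(s['hand_eye'])
im=cv2.imread('pics/w3.png'); g=im.mean(2)
print(g[186:245,318].astype(int).tolist()); print(g[405:425,318].astype(int).tolist())
for v in (200,220,245,260,275): print(v,g[v,300:336].astype(int).tolist())
def tz(u,v,z):
    d=H[:3,:3]@np.array([(u-s['cx'])/s['fx'],(v-s['cy'])/s['fy'],1]);c=H[:3,3];return c+d*(z-c[2])/d[2]
for z in (-28,-25,-22): print(z,tz(318,238,z),tz(318,418,z),tz(317,195,z+90))
E
```

```text
[212, 224, 223, 218, 216, 217, 212, 177, 117, 81, 81, 82, 83, 83, 82, 81, 81, 82, 80, 82, 80, 80, 79, 81, 81, 80, 80, 80, 79, 80, 81, 79, 78, 82, 81, 79, 80, 78, 81, 77, 80, 81, 78, 81, 80, 80, 80, 81, 79, 81, 89, 108, 118, 119, 117, 116, 117, 116, 117]
[83, 83, 82, 82, 81, 81, 81, 82, 84, 81, 81, 84, 83, 87, 86, 84, 67, 54, 51, 51]
200 [213, 214, 214, 214, 214, 214, 214, 203, 175, 157, 121, 85, 80, 82, 82, 80, 82, 83, 82, 81, 81, 81, 78, 76, 109, 176, 210, 213, 212, 212, 212, 211, 212, 211, 212, 211]
220 [217, 218, 217, 217, 217, 218, 220, 208, 151, 87, 76, 79, 81, 79, 81, 81, 80, 80, 81, 80, 79, 79, 78, 81, 80, 76, 94, 163, 212, 218, 216, 216, 216, 216, 216, 216]
245 [219, 219, 220, 218, 221, 218, 187, 136, 113, 116, 116, 115, 115, 116, 116, 115, 115, 116, 116, 117, 116, 114, 117, 116, 116, 116, 115, 112, 130, 182, 216, 221, 220, 219, 219, 220]
260 [210, 210, 210, 209, 211, 210, 194, 147, 118, 121, 120, 120, 121, 121, 120, 121, 121, 120, 121, 121, 120, 118, 120, 119, 120, 121, 119, 116, 141, 190, 209, 209, 209, 210, 210, 205]
275 [50, 53, 53, 51, 50, 52, 77, 114, 118, 118, 116, 118, 118, 117, 117, 116, 117, 117, 116, 116, 117, 116, 117, 117, 116, 118, 117, 120, 114, 80, 53, 48, 50, 47, 46, 53]
-28 [ 40.286592    -0.22563477 -28.        ] [-33.01172232  -0.26365314 -28.        ] [38.75850242 -0.68667532 62.        ]
-25 [ 39.38361032  -0.22247072 -25.        ] [-35.82938735  -0.26148219 -25.        ] [38.22986949 -0.69165339 65.        ]
-22 [ 38.48062864  -0.21930667 -22.        ] [-38.64705237  -0.25931124 -22.        ] [37.70123656 -0.69663146 68.        ]
```

```bash
python3 -m crank '{"slide":[[-0.03,0.0093,0],[-0.044,0.0136,0],[-0.044,0.0136,0],[-0.044,0.0136,0],[-0.044,0.0136,0],[-0.044,0.0136,0],[-0.044,0.0136,0],[-0.044,0.0136,0]],"twist":[0,0,0,0,0,0,0,0]}'
python3 -m crank '{"slide":[[-0.044,0.0136,0],[-0.014,0.0044,0],[0,0,0],[0,0,0],[0,0,0],[0,0,0],[0,0,0],[0,0,0]],"twist":[0,0,-0.12,-0.13,-0.13,-0.123,0,0]}'
python3 - <<'E'
from h import *
from bench import status, viewer
st=status.sense(); print(st['tool_pos'],st['tcp_rot'],st['finger_gap'],st['ft_force'])
s=viewer.snapshot("wrist"); cv2.imwrite('pics/w4.png',s['img'][:,:,::-1]); pickle.dump(wristcam(s,st),open('pics/w4.pkl','wb'))
E
```

```text
time: 7.15
tool_pos: [523.5, -170.4, 221.5]
tcp_rot: [-179.8, -0.0, 72.8]
ft_force: [1.0, -1.0, -1.5]
finger_gap: 7.6
time: 7.95
tool_pos: [524.5, -229.0, 222.3]
tcp_rot: [-179.9, -0.1, 101.4]
ft_force: [-0.6, 0.4, -1.3]
finger_gap: 7.5
[ 524.46068653 -229.00966261  222.25656464] [-1.79920081e+02 -7.83259835e-02  1.01388193e+02] 7.543625845047829 [-0.57602909  0.41943532 -1.33870813]
```

View pics/w4.png

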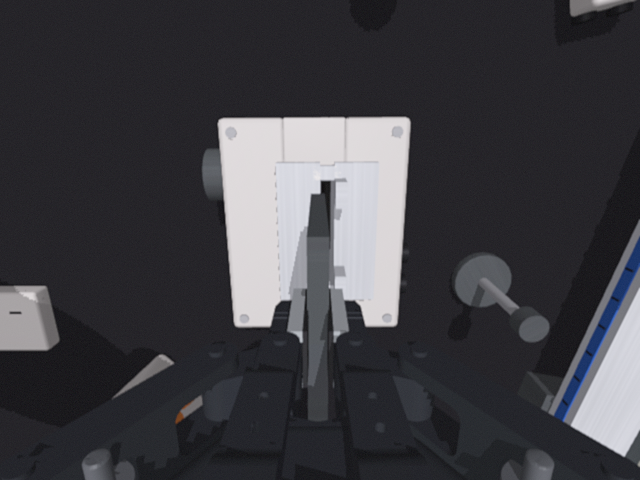

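```bash
for i in 1 2; do python3 -m crank '{"slide":[[0,0,0]],"twist":[0]}' | head -3; done; python3 - <<'E'
from h import *
s=pickle.load(open('pics/w4.pkl','rb'))
im=s['img'];g=im.mean(2)
for v in (186,190,196): print(v,g[v,308:345].astype(int).tolist())
for v in (205,225,245): print(v,g[v,300:340].astype(int).tolist())
print([ (v,int(g[v,326])) for v in range(170,200)])
E
```

```text
time: 8.1
tool_pos: [524.8, -229.4, 222.9]
tcp_rot: [-180.0, -0.0, 101.5]
time: 8.2
tool_pos: [524.9, -229.6, 223.2]
tcp_rot: [-180.0, -0.0, 101.5]
186 [217, 217, 218, 218, 218, 219, 218, 216, 216, 215, 219, 214, 151, 55, 16, 22, 20, 26, 31, 29, 29, 34, 69, 113, 120, 115, 110, 150, 211, 218, 216, 215, 215, 216, 216, 216, 217]
190 [217, 217, 216, 217, 217, 218, 218, 216, 215, 217, 219, 215, 150, 56, 19, 16, 25, 26, 30, 28, 25, 30, 70, 113, 119, 116, 110, 150, 210, 219, 216, 215, 215, 216, 216, 215, 215]
196 [219, 216, 174, 98, 58, 59, 60, 59, 59, 60, 59, 62, 62, 63, 64, 64, 58, 36, 30, 27, 25, 41, 81, 114, 119, 114, 112, 151, 212, 220, 219, 217, 218, 218, 218, 218, 217]
205 [218, 217, 216, 215, 214, 217, 217, 219, 215, 182, 108, 59, 60, 64, 61, 62, 63, 63, 61, 64, 62, 62, 62, 62, 63, 58, 42, 24, 28, 39, 83, 112, 118, 119, 136, 167, 210, 217, 216, 215]
225 [217, 215, 214, 214, 211, 214, 214, 180, 109, 60, 58, 60, 63, 61, 65, 62, 61, 62, 62, 61, 64, 63, 63, 63, 62, 60, 63, 61, 41, 40, 82, 113, 114, 139, 194, 215, 217, 215, 213, 213]
245 [163, 162, 162, 162, 162, 158, 136, 101, 89, 90, 89, 92, 91, 93, 90, 91, 92, 89, 90, 90, 89, 89, 91, 90, 91, 90, 90, 90, 87, 71, 95, 113, 111, 149, 208, 217, 214, 211, 212, 214]
[(170, 222), (171, 222), (172, 222), (173, 221), (174, 222), (175, 222), (176, 222), (177, 224), (178, 223), (179, 205), (180, 150), (181, 67), (182, 23), (183, 27), (184, 27), (185, 35), (186, 31), (187, 29), (188, 32), (189, 31), (190, 30), (191, 30), (192, 28), (193, 28), (194, 30), (195, 31), (196, 30), (197, 31), (198, 33), (199, 30)]
```

```bash
python3 - <<'E'
from h import *
s=pickle.load(open('pics/w4.pkl','rb')); H=np.array(s['hand_eye'])
def tz(u,v,z):
    d=H[:3,:3]@np.array([(u-s['cx'])/s['fx'],(v-s['cy'])/s['fy'],1]);c=H[:3,3];return (c+d*(z-c[2])/d[2]).round(2)
for zt in (121,123,125):
    print(zt,'slot end',tz(326,180,zt),'L',tz(320.3,188,zt),'R',tz(333.2,245,zt))
print('plate end bottom',tz(317.5,195.3,66),'top',tz(317.5,237,-24))
print('plate L/R bottom v=205',tz(309.7,197,66),tz(325,197,66))
print('world slot end',onz(s,326,180,100),'L',onz(s,320.3,188,100),'R',onz(s,333.2,245,100))
E
```

```text
121 slot end [ 39.54   6.17 121.  ] L [ 33.74   2.05 121.  ] R [ -9.92  11.97 121.  ]
123 slot end [ 39.27   6.22 123.  ] L [ 33.43   2.07 123.  ] R [-10.56  12.06 123.  ]
125 slot end [ 39.     6.27 125.  ] L [ 33.11   2.08 125.  ] R [-11.2   12.15 125.  ]
plate end bottom [3.81e+01 4.00e-02 6.60e+01] top [ 39.65   0.08 -24.  ]
plate L/R bottom v=205 [37.11 -4.5  66.  ] [37.1  4.4 66. ]
world slot end [ 522.5690951  -189.06298957  100.        ] L [ 519.66089025 -195.59664779  100.        ] R [ 538.08514302 -236.61348107  100.        ]
```

```bash
python3 -m crank '{"slide":[[0,0.002,0.015],[0,0.002,0.02],[0,0,0.01],[0,0,0],[0,0,0]],"twist":[0,0,0,0,0]}'
python3 -m crank '{"slide":[[0,0.001,0],[0,0.001,0],[0,0,0]],"twist":[0,0,0]}'
python3 -m crank '{"slide":[[0,0,0]],"twist":[0]}'
```

```text
time: 8.7
tool_pos: [528.7, -228.9, 178.1]
tcp_rot: [-180.0, -0.0, 101.6]
ft_force: [-1.3, -0.3, -0.2]
finger_gap: 7.1
time: 9.0
tool_pos: [531.3, -228.7, 179.1]
tcp_rot: [179.9, 0.0, 101.6]
ft_force: [-0.5, 0.6, -0.9]
finger_gap: 7.1
time: 9.1
tool_pos: [531.0, -228.6, 178.7]
tcp_rot: [180.0, 0.0, 101.6]
ft_force: [0.8, 0.4, -1.9]
finger_gap: 7.3
```

```bash
for i in 1; do python3 -m crank '{"slide":[[0,0.0007,0],[0,0,0]],"twist":[0,0]}'; done
python3 -m crank '{"slide":[[0,0.0007,0],[0,0,0]],"twist":[0,0]}'
python3 -m crank '{"slide":[[0,0.0007,0],[0,0,0]],"twist":[0,0]}'
```

```text
time: 9.3
tool_pos: [531.5, -228.4, 178.4]
tcp_rot: [180.0, 0.0, 101.6]
ft_force: [-0.1, 0.2, -0.9]
finger_gap: 7.1
time: 9.5
tool_pos: [532.2, -228.2, 178.3]
tcp_rot: [-180.0, -0.0, 101.6]
ft_force: [-0.2, -0.4, -1.6]
finger_gap: 7.4
time: 9.7
tool_pos: [532.8, -228.1, 178.2]
tcp_rot: [-180.0, -0.0, 101.6]
ft_force: [0.2, 0.4, -1.5]
finger_gap: 6.9
```

```bash
python3 -m crank '{"slide":[[0,0.0006,0],[0,0,0]],"twist":[0,0]}' | sed -n 2,4p
python3 -m crank '{"slide":[[0,0.0006,0],[0,0,0]],"twist":[0,0]}'| sed -n 2,4p
```

```text
tool_pos: [533.1, -228.1, 178.2]
tcp_rot: [-180.0, -0.0, 101.6]
ft_force: [-2.4, -0.9, -0.7]
tool_pos: [533.5, -228.0, 178.2]
tcp_rot: [-179.9, -0.0, 101.6]
ft_force: [-5.6, -0.7, 1.2]
```

```bash
python3 -c "
from bench import status; s=status.sense(); print(s['tool_pos'],s['tcp_rot'],s['ft_force'],s['wrist_torque'])"; python3 -m crank '{"slide":[[0,-0.0023,0],[0,0,0],[0,0,0]],"twist":[0,0,0]}'; python3 -c "
from bench import status; s=status.sense(); print(s['ft_force'],s['wrist_torque'])"
```

```text
[ 533.5297368  -228.02514525  178.22803897] [-1.79933910e+02 -6.53164705e-03  1.01566291e+02] [-5.60572701 -0.67428979  1.22216824] [-0.239777    1.13859334  0.04601811]
time: 10.4
tool_pos: [532.1, -228.2, 178.4]
tcp_rot: [179.9, 0.0, 101.6]
ft_force: [-0.1, -0.0, -1.4]
finger_gap: 7.0
[-0.12127128 -0.02520105 -1.43073448] [ 0.0045333  -0.03804857  0.03507964]
```

```bash
python3 -m crank '{"slide":[[0,0,0.004],[0,0,0.003],[0,0,0],[0,0,0]],"twist":[0,0,0,0]}' | sed -n 2,4p
python3 -m crank '{"slide":[[0,0,0.001],[0,0,0.001],[0,0,0]],"twist":[0,0,0]}' | sed -n 2,4p
python3 -m crank '{"slide":[[0,0,0.001],[0,0,0]],"twist":[0,0]}' | sed -n 2,4p
python3 -m crank '{"slide":[[0,0,0.001],[0,0,0]],"twist":[0,0]}' | sed -n 2,4p
```

```text
tool_pos: [531.7, -228.2, 171.0]
tcp_rot: [-180.0, -0.0, 101.6]
ft_force: [1.0, -0.9, -2.3]
tool_pos: [531.7, -228.3, 169.1]
tcp_rot: [-180.0, -0.0, 101.6]
ft_force: [-0.4, -0.0, -1.2]
tool_pos: [531.7, -228.3, 168.2]
tcp_rot: [-180.0, -0.0, 101.6]
ft_force: [0.2, 1.2, -1.0]
tool_pos: [531.7, -228.3, 167.1]
tcp_rot: [-180.0, -0.0, 101.6]
ft_force: [0.0, -0.5, -1.5]
```

```bash
for k in a; do python3 -m crank '{"slide":[[0,0,0.001],[0,0,0]],"twist":[0,0]}' | sed -n 2,4p; done
python3 -m crank '{"slide":[[0,0,0.001],[0,0,0]],"twist":[0,0]}' | sed -n 2,4p
python3 -m crank '{"slide":[[0,0,0.001],[0,0,0]],"twist":[0,0]}' | sed -n 2,4p
```

```text
tool_pos: [531.7, -228.3, 166.1]
tcp_rot: [-180.0, -0.0, 101.6]
ft_force: [0.1, 0.8, -1.8]
tool_pos: [531.7, -228.3, 165.1]
tcp_rot: [-180.0, -0.0, 101.6]
ft_force: [0.4, 0.4, -0.8]
tool_pos: [531.7, -228.3, 164.1]
tcp_rot: [-180.0, -0.0, 101.6]
ft_force: [0.6, -0.0, -1.5]
```

```bash
python3 -m crank '{"slide":[[0,0,0.001],[0,0,0.001],[0,0,0]],"twist":[0,0,0]}' | sed -n 2,4p
python3 -m crank '{"slide":[[0,0,0.001],[0,0,0.001],[0,0,0]],"twist":[0,0,0]}' | sed -n 2,4p
python3 -m crank '{"slide":[[0,0,0.001],[0,0,0.001],[0,0,0]],"twist":[0,0,0]}' | sed -n 2,4p
```

```text
tool_pos: [531.6, -228.3, 162.0]
tcp_rot: [-180.0, -0.0, 101.6]
ft_force: [-0.3, -0.4, -0.8]
tool_pos: [531.7, -228.3, 160.1]
tcp_rot: [-180.0, -0.0, 101.6]
ft_force: [-0.1, -0.5, -1.2]
tool_pos: [531.7, -228.3, 158.1]
tcp_rot: [-180.0, -0.0, 101.6]
ft_force: [0.2, 0.5, -1.7]
```

```bash
python3 -m crank '{"slide":[[0,0,0.002],[0,0.0005,0.002],[0,0.0005,0.002],[0,0,0]],"twist":[0,0,0,0]}' | sed -n 2,4p
python3 -m crank '{"slide":[[0,0,0.001],[0,0,0.001],[0,0,0]],"twist":[0,0,0]}' | sed -n 2,4p
python3 -m crank '{"slide":[[0,0,0.001],[0,0,0.001],[0,0,0]],"twist":[0,0,0]}' | sed -n 2,4p
python3 -m crank '{"slide":[[0,0,0.001],[0,0,0.001],[0,0,0]],"twist":[0,0,0]}' | sed -n 2,4p
```

```text
tool_pos: [532.5, -228.0, 151.7]
tcp_rot: [-180.0, -0.0, 101.6]
ft_force: [-0.2, -0.4, -1.6]
tool_pos: [532.7, -228.1, 150.1]
tcp_rot: [-180.0, -0.0, 101.6]
ft_force: [-0.5, -0.2, -1.5]
tool_pos: [532.7, -228.1, 148.1]
tcp_rot: [-180.0, -0.0, 101.6]
ft_force: [-0.1, -0.1, -0.9]
tool_pos: [532.6, -228.1, 146.0]
tcp_rot: [-180.0, -0.0, 101.6]
ft_force: [-0.3, -0.6, -2.6]
```

```bash
python3 -m crank '{"slide":[[0,0,0.001],[0,0,0.001],[0,0,0]],"twist":[0,0,0]}' | sed -n 2,4p
python3 -m crank '{"slide":[[0,0,0.001],[0,0,0.001],[0,0,0]],"twist":[0,0,0]}' | sed -n 2,4p
python3 -m crank '{"slide":[[0,0,0.001],[0,0,0.001],[0,0,0]],"twist":[0,0,0]}' | sed -n 2,4p
```

```text
tool_pos: [532.7, -228.1, 144.1]
tcp_rot: [-180.0, -0.0, 101.6]
ft_force: [-0.8, -0.5, -1.1]
tool_pos: [532.7, -228.1, 142.1]
tcp_rot: [-180.0, -0.0, 101.6]
ft_force: [-1.9, -0.9, -1.5]
tool_pos: [532.7, -228.1, 140.1]
tcp_rot: [-180.0, -0.0, 101.6]
ft_force: [-1.9, -0.1, -2.0]
```

```bash
python3 -m crank '{"slide":[[0,0,0.0015],[0,0,0.0015],[0,0,0.0015],[0,0,0.0015],[0,0,0]],"twist":[0,0,0,0,0]}' | sed -n 2,4p
python3 -m crank '{"slide":[[0,0,0.0015],[0,0,0.0015],[0,0,0.0015],[0,0,0.0015],[0,0,0]],"twist":[0,0,0,0,0]}' | sed -n 2,4p
```

```text
tool_pos: [532.6, -228.0, 133.9]
tcp_rot: [-180.0, -0.0, 101.6]
ft_force: [-1.9, 0.0, -2.1]
tool_pos: [532.7, -228.4, 128.8]
tcp_rot: [180.0, 0.0, 101.6]
ft_force: [-4.0, -1.1, 3.5]
```

```bash
python3 -m crank '{"slide":[[0,-0.0006,0],[0,0,0],[0,0,0.001],[0,0,0.001],[0,0,0]],"twist":[0,0,0,0,0]}' | sed -n 2,5p
python3 -m crank '{"slide":[[0,0,0.001],[0,0,0.001],[0,0,0.001],[0,0,0]],"twist":[0,0,0,0]}' | sed -n 2,5p;  python3 -c "
from bench import status; s=status.sense(); print(s['ft_force'],s['wrist_torque'])"
```

```text
tool_pos: [532.7, -228.5, 126.9]
tcp_rot: [179.9, 0.1, 101.6]
ft_force: [-0.4, 0.0, 4.6]
finger_gap: 6.9
tool_pos: [532.7, -228.6, 124.0]
tcp_rot: [179.9, 0.1, 101.6]
ft_force: [-1.7, -0.5, 5.2]
finger_gap: 7.5
[-1.72925764 -0.52433444  5.20776128] [-0.09819469  0.2363519   0.09861654]
```

```bash
python3 -m crank '{"slide":[[0,0,0.001],[0,0,0.001],[0,0,0.001],[0,0,0.001],[0,0,0.001],[0,0,0]],"twist":[0,0,0,0,0,0]}' | sed -n 2,5p
python3 -m crank '{"slide":[[0,0,0.001],[0,0,0.001],[0,0,0.001],[0,0,0.001],[0,0,0.001],[0,0,0]],"twist":[0,0,0,0,0,0]}' | sed -n 2,5p
```

```text
tool_pos: [532.6, -228.4, 118.4]
tcp_rot: [179.9, 0.0, 101.6]
ft_force: [1.6, -2.0, 4.1]
finger_gap: 7.0
tool_pos: [532.2, -228.1, 113.0]
tcp_rot: [180.0, -0.0, 101.6]
ft_force: [3.9, 0.1, 1.8]
finger_gap: 7.0
```

```bash
python3 -m crank '{"slide":[[0,0.0005,0],[0,0,0.001],[0,0,0.001],[0,0,0.001],[0,0,0.001],[0,0,0]],"twist":[0,0,0,0,0,0]}' | sed -n 2,5p
python3 -m crank '{"slide":[[0,0,0],[0,0,0],[0,0,0],[0,0,0]],"twist":[0,0,0,0]}' 0.65 | sed -n 2,5p
python3 -m crank '{"slide":[[0,0,-0.01],[0,0,-0.02],[0,0,-0.03],[0,0,-0.02],[0,0,0],[0,0,0]],"twist":[0,0,0,0,0,0]}' | sed -n 2,5p
python3 - <<'E'
from h import *
from bench import status, viewer
st=status.sense(); print(st['tool_pos'],st['tcp_rot'],st['finger_gap'],st['ft_force'],st['time'])
s=viewer.snapshot("wrist"); cv2.imwrite('pics/w5.png',s['img'][:,:,::-1]); pickle.dump(wristcam(s,st),open('pics/w5.pkl','wb'))
s=viewer.snapshot("scene"); pickle.dump(s,open('pics/s5.pkl','wb')); cv2.imwrite('pics/s5.png',cv2.resize(s['img'][70:270,170:370,::-1],None,fx=3,fy=3))
E
```

```text
tool_pos: [532.6, -228.2, 109.1]
tcp_rot: [-180.0, -0.0, 101.6]
ft_force: [2.2, -0.4, 0.9]
finger_gap: 7.2
tool_pos: [532.3, -228.1, 109.0]
tcp_rot: [-180.0, -0.0, 101.6]
ft_force: [-0.4, 0.0, 0.0]
finger_gap: 29.8
tool_pos: [533.0, -228.4, 190.1]
tcp_rot: [179.9, 0.1, 101.6]
ft_force: [-0.1, -0.4, -0.6]
finger_gap: 30.0
[ 532.98827569 -228.35774131  190.08365512] [1.79934901e+02 5.80318232e-02 1.01573593e+02] 29.980111522002936 [-0.05134619 -0.43317928 -0.55404082] 19.9
```

View pics/w5.png

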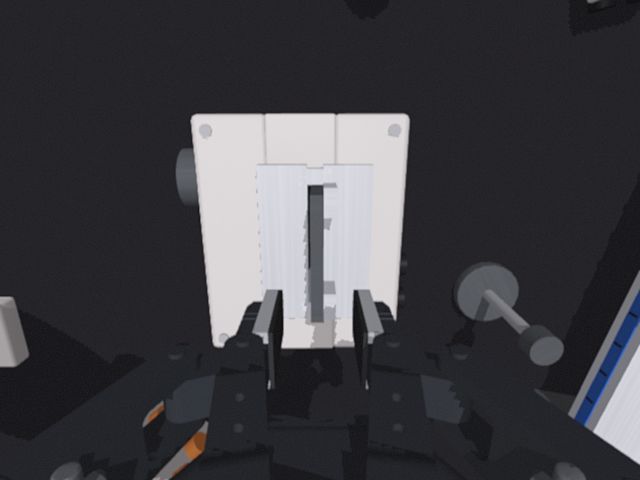

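View pics/s5.png

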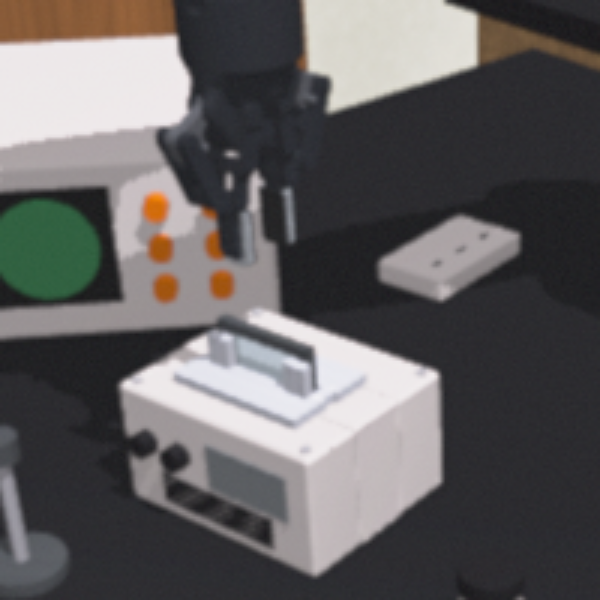

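```bash
python3 -m crank '{"slide":[[0,0,0],[0,0,0],[0,0,0],[0,0,0],[0,0,0],[0,0,0],[0,0,0]],"twist":[0,0,0,0,0,0,0]}' 1 40 | sed -n 2,5p
python3 -m crank '{"slide":[[0,0,0.02],[0,0,0.015],[0,0,0.008],[0,0,0.004],[0,0,0],[0,0,0]],"twist":[0,0,0,0,0,0]}' | sed -n 2,5p
```

```text
tool_pos: [532.7, -228.2, 189.3]
tcp_rot: [180.0, 0.0, 101.6]
ft_force: [0.1, 1.0, -0.1]
finger_gap: -0.0
tool_pos: [533.0, -228.3, 142.9]
tcp_rot: [180.0, 0.0, 101.6]
ft_force: [0.1, -0.1, 0.1]
finger_gap: 0.0
```

```bash
python3 -m crank '{"slide":[[0,0,0.002],[0,0,0.002],[0,0,0.001],[0,0,0]],"twist":[0,0,0,0]}' | sed -n 2,4p
python3 -m crank '{"slide":[[0,0,0.001],[0,0,0.001],[0,0,0]],"twist":[0,0,0]}' | sed -n 2,4p
python3 -m crank '{"slide":[[0,0,0.001],[0,0,0.001],[0,0,0]],"twist":[0,0,0]}' | sed -n 2,4p
python3 -m crank '{"slide":[[0,0,0.001],[0,0,0.001],[0,0,0]],"twist":[0,0,0]}' | sed -n 2,4p
```

```text
tool_pos: [532.5, -228.1, 137.1]
tcp_rot: [-180.0, -0.0, 101.6]
ft_force: [0.0, 0.6, -0.6]
tool_pos: [532.5, -228.1, 135.1]
tcp_rot: [-180.0, -0.0, 101.6]
ft_force: [-0.7, 0.6, -0.6]
tool_pos: [532.6, -228.1, 133.1]
tcp_rot: [-180.0, -0.0, 101.6]
ft_force: [-0.3, 0.5, 0.3]
tool_pos: [532.7, -228.2, 131.4]
tcp_rot: [180.0, 0.0, 101.6]
ft_force: [-0.4, 0.2, 0.9]
```

```bash
python3 -m crank '{"slide":[[0,0,0.001],[0,0,0.001],[0,0,0]],"twist":[0,0,0]}' | sed -n 2,4p
python3 -m crank '{"slide":[[0,0,0.001],[0,0,0.001],[0,0,0.001],[0,0,0]],"twist":[0,0,0,0]}' | sed -n 2,4p
python3 -m crank '{"slide":[[0,0,0.001],[0,0,0.001],[0,0,0.001],[0,0,0]],"twist":[0,0,0,0]}' | sed -n 2,4p
```

```text
tool_pos: [532.8, -228.5, 129.8]
tcp_rot: [180.0, 0.0, 101.6]
ft_force: [-1.2, -0.9, 4.5]
tool_pos: [532.8, -228.4, 126.7]
tcp_rot: [180.0, 0.0, 101.6]
ft_force: [-1.7, -1.4, 4.8]
tool_pos: [532.8, -228.3, 123.5]
tcp_rot: [180.0, 0.0, 101.6]
ft_force: [-0.8, -0.5, 3.5]
```

Contact was made where predicted, and the plate is sliding at about 4–5 N. I'll keep pushing.

```bash
python3 -m crank '{"slide":[[0,0,0.001],[0,0,0.001],[0,0,0.001],[0,0,0.001],[0,0,0.001],[0,0,0]],"twist":[0,0,0,0,0,0]}' | sed -n 2,4p
python3 -m crank '{"slide":[[0,0,0.001],[0,0,0.001],[0,0,0.001],[0,0,0.001],[0,0,0.001],[0,0,0]],"twist":[0,0,0,0,0,0]}' | sed -n 2,4p
python3 -m crank '{"slide":[[0,0,0.001],[0,0,0.001],[0,0,0.001],[0,0,0]],"twist":[0,0,0,0]}' | sed -n 2,4p
python3 -m crank '{"slide":[[0,0,0.001],[0,0,0.001],[0,0,0.001],[0,0,0]],"twist":[0,0,0,0]}' | sed -n 2,4p
```

```text
tool_pos: [532.8, -228.2, 118.4]
tcp_rot: [180.0, 0.0, 101.6]
ft_force: [-0.2, -0.8, 4.0]
tool_pos: [532.8, -228.2, 113.3]
tcp_rot: [180.0, 0.0, 101.6]
ft_force: [-0.7, -1.0, 3.2]
tool_pos: [532.8, -228.1, 110.1]
tcp_rot: [180.0, -0.0, 101.6]
ft_force: [1.6, -0.1, 2.0]
tool_pos: [532.7, -228.1, 107.1]
tcp_rot: [180.0, -0.0, 101.6]
ft_force: [1.8, -0.4, 2.2]
```

```bash
python3 -m crank '{"slide":[[0,0,0.001],[0,0,0.001],[0,0,0]],"twist":[0,0,0]}' | sed -n 2,4p
python3 -m crank '{"slide":[[0,0,0.001],[0,0,0]],"twist":[0,0]}' | sed -n 2,4p
python3 -m crank '{"slide":[[0,0,0.001],[0,0,0]],"twist":[0,0]}' | sed -n 2,4p
python3 -m crank '{"slide":[[0,0,0.001],[0,0,0]],"twist":[0,0]}' | sed -n 2,4p
```

```text
tool_pos: [532.7, -228.1, 105.1]
tcp_rot: [-180.0, -0.0, 101.6]
ft_force: [2.3, -0.1, 1.2]
tool_pos: [532.6, -228.1, 104.1]
tcp_rot: [-180.0, -0.0, 101.6]
ft_force: [1.2, 1.6, 2.5]
tool_pos: [532.6, -228.1, 103.1]
tcp_rot: [-180.0, -0.0, 101.6]
ft_force: [1.6, 0.5, 2.2]
tool_pos: [532.7, -228.2, 102.3]
tcp_rot: [180.0, 0.0, 101.6]
ft_force: [0.8, -0.5, 4.1]
```

```bash
python3 -m crank '{"slide":[[0,0,0.0007],[0,0,0],[0,0,0]],"twist":[0,0,0]}' | sed -n 2,4p
python3 -m crank '{"slide":[[0,0,0.0007],[0,0,0],[0,0,0]],"twist":[0,0,0]}' | sed -n 2,4p
python3 -m crank '{"slide":[[0,0,0.0007],[0,0,0],[0,0,0]],"twist":[0,0,0]}' | sed -n 2,4p
```

```text
tool_pos: [532.7, -228.3, 101.9]
tcp_rot: [180.0, 0.0, 101.6]
ft_force: [0.6, 0.1, 5.0]
tool_pos: [532.8, -228.4, 101.4]
tcp_rot: [180.0, 0.0, 101.6]
ft_force: [-0.3, 0.8, 7.5]
tool_pos: [532.8, -228.4, 100.9]
tcp_rot: [180.0, 0.0, 101.6]
ft_force: [-1.2, 0.2, 9.2]
```

The stop is clear: the force rose from 2 to 9 N at about the stop's stiffness, starting at a TCP height of about 102.7 mm. I'll retreat and check.

```bash
python3 -m crank '{"slide":[[0,0,-0.001],[0,0,-0.002],[0,0,-0.01],[0,0,-0.03],[0,0,-0.04],[0,0,-0.03],[0,0,0],[0,0,0]],"twist":[0,0,0,0,0,0,0,0]}' | sed -n 1,4p
python3 -m crank '{"slide":[[-0.03,0,-0.02],[0,0,0],[0,0,0]],"twist":[0,0,0]}' | sed -n 1,4p
python3 - <<'E'
from h import *
from bench import status, viewer
st=status.sense(); 
s=viewer.snapshot("wrist"); cv2.imwrite('pics/w6.png',s['img'][:,:,::-1]); pickle.dump(wristcam(s,st),open('pics/w6.pkl','wb'))
s=viewer.snapshot("scene"); pickle.dump(s,open('pics/s6.pkl','wb')); cv2.imwrite('pics/s6.png',s['img'][:,:,::-1]); cv2.imwrite('pics/s6z.png',cv2.resize(s['img'][165:255,200:325,::-1],None,fx=6,fy=6,interpolation=cv2.INTER_CUBIC))
s=viewer.snapshot("top"); cv2.imwrite('pics/t6.png',s['img'][:,:,::-1])
E
```

```text
time: 28.3
tool_pos: [533.1, -228.4, 214.4]
tcp_rot: [179.9, 0.1, 101.6]
ft_force: [0.6, -0.2, -0.4]
time: 28.6
tool_pos: [538.1, -257.6, 231.9]
tcp_rot: [-179.9, -0.1, 101.5]
ft_force: [-0.7, 0.8, 0.1]
```

View pics/w6.png

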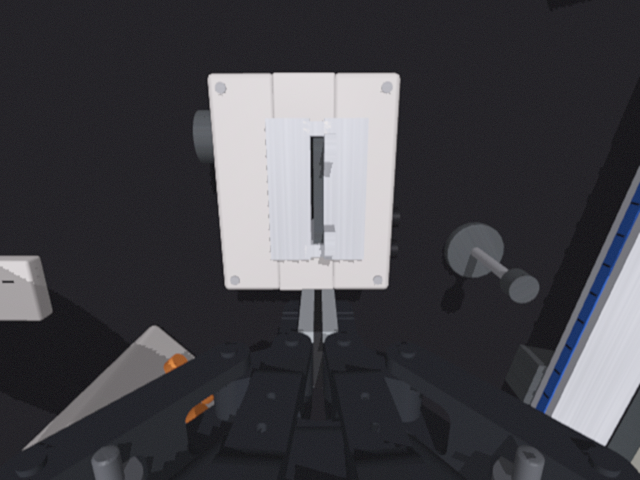

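View pics/s6z.png

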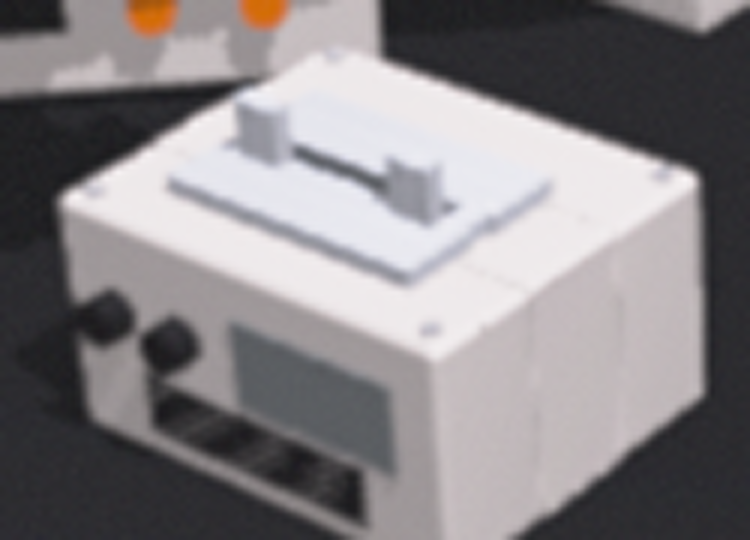

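View pics/s6.png

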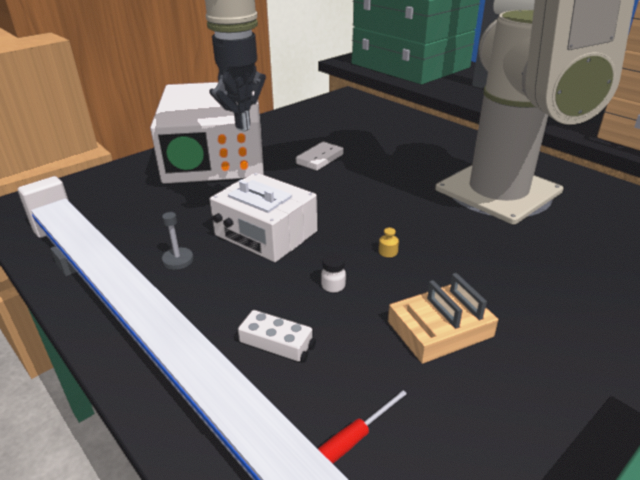

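The plate is down in the slot and everything else is in place. I'll re-touch the top edge gently to check how far it rebounded.

```bash
python3 -m crank '{"slide":[[0.03,0,0.02],[0,0,0.04],[0,0,0.04],[0,0,0.02],[0,0,0.006],[0,0,0],[0,0,0],[0,0,0]],"twist":[0,0,0,0,0,0,0,0]}' | sed -n 2,4p
python3 -m crank '{"slide":[[0,0,0.001],[0,0,0.0005],[0,0,0],[0,0,0]],"twist":[0,0,0,0]}' | sed -n 2,4p
python3 -m crank '{"slide":[[0,0,0.0005],[0,0,0]],"twist":[0,0]}' | sed -n 2,4p
python3 -m crank '{"slide":[[0,0,0.0005],[0,0,0]],"twist":[0,0]}' | sed -n 2,4p
```

```text
tool_pos: [533.9, -228.7, 109.3]
tcp_rot: [179.9, 0.1, 101.6]
ft_force: [-0.2, 0.6, 0.6]
tool_pos: [532.7, -228.2, 105.8]
tcp_rot: [180.0, 0.0, 101.6]
ft_force: [-0.4, -0.1, -0.4]
tool_pos: [532.6, -228.1, 105.1]
tcp_rot: [-180.0, -0.0, 101.6]
ft_force: [0.0, 0.2, 0.2]
tool_pos: [532.6, -228.1, 104.6]
tcp_rot: [-180.0, -0.0, 101.6]
ft_force: [0.2, 0.0, 0.2]
```

```bash
python3 -m crank '{"slide":[[0,0,0.001],[0,0,0]],"twist":[0,0]}' | sed -n 2,4p
python3 -m crank '{"slide":[[0,0,0.0005],[0,0,0],[0,0,0]],"twist":[0,0,0]}' | sed -n 2,4p
python3 -m crank '{"slide":[[0,0,0.0005],[0,0,0],[0,0,0]],"twist":[0,0,0]}' | sed -n 2,4p
python3 -m crank '{"slide":[[0,0,0.0005],[0,0,0],[0,0,0]],"twist":[0,0,0]}' | sed -n 2,4p
python3 -m crank '{"slide":[[0,0,0.0005],[0,0,0],[0,0,0]],"twist":[0,0,0]}' | sed -n 2,4p
```

```text
tool_pos: [532.5, -228.1, 103.5]
tcp_rot: [-180.0, -0.0, 101.6]
ft_force: [0.5, 0.7, -0.5]
tool_pos: [532.6, -228.1, 103.1]
tcp_rot: [-180.0, -0.0, 101.6]
ft_force: [0.4, 0.0, 0.4]
tool_pos: [532.6, -228.1, 102.7]
tcp_rot: [-180.0, -0.0, 101.6]
ft_force: [-0.5, 0.2, -0.1]
tool_pos: [532.6, -228.2, 102.2]
tcp_rot: [-180.0, -0.0, 101.6]
ft_force: [-0.8, -0.6, 0.4]
tool_pos: [532.6, -228.1, 101.7]
tcp_rot: [-180.0, -0.0, 101.6]
ft_force: [-0.2, -1.0, 0.0]
```

There's no contact down to 101.7 mm, so the plate stays at least ~1 mm below the level where the stop was first felt. I'll retreat and hand in.

```bash
python3 -m crank '{"slide":[[0,0,-0.005],[0,0,-0.03],[0,0,-0.04],[0,0,-0.04],[0,0,0],[0,0,0]],"twist":[0,0,0,0,0,0]}' | sed -n 1,4p
python3 - <<'E'
from bench import hand_in
print(hand_in())
E
```

```text
time: 32.35
tool_pos: [533.6, -228.7, 218.8]
tcp_rot: [179.8, 0.1, 101.6]
ft_force: [0.3, 0.4, -0.3]
the job is handed in; nothing more can be done
None
```

The tall glass plate is seated on the stop inside the instrument. I handed the job in at 32.4 s with the arm clear of everything.

- **Insertion:** I found the slot with the wrist camera, then slid the plate towards +x until it touched both guide posts at about 5.6 N. I backed off to the middle of the slot and lowered the plate in with about 5 N or less of vertical force. I let go, then pushed the top edge down with the closed fingers at about 2–5 N. At the stop the push rose steadily to 9.2 N, starting at a tool height of about 102.7 mm against the expected 103 mm.
- **Final checks:** A second gentle touch met nothing down to 101.7 mm, so the plate stands about 1.7 mm proud or less (3 mm allowed). That reading rests on the tool's own position measurement, good to about 1 mm. The last pictures show the plate in the slot, and the short plates, rack and bystanders where they were. No check failed.
- **Small disagreements:**
  - The camera measured the slot 9.9 mm wide against the stated 10.5 mm.
  - In the hand, the plate's top and bottom corners differed by about 1.5 mm along its width, within the calibration error.

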